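# Close the keyed lid of the seed tub

### The arm

A 6-joint arm with a two-finger parallel gripper is mounted at the origin on the work surface. World frame = base frame: x ahead of the robot, y to its left, z up, the work surface at z = 0. Lengths are in m, angles in rad, forces in N, time in s.
With the tool pointing down it reaches from about 0.35 to 0.8 m from the base axis. Payload 7.3 kg.
Tool frame: the origin (TCP) lies between the finger pads; the fingertips stand 25 mm ahead of it and the grasp point (between the pads) lies 6 mm ahead of it (r.tip_extent is the distance from the TCP to the fingertips, in m); z points along the fingers, y is the direction in which the jaws open and shut (so a half turn about z gives the same grasp; the last joint's range is limited). The gripper opens to 85 mm and grips with 20 to 120 N. Pads are 22 mm wide; open, the fingers measure 114 mm over their backs; the gripper's body (76 mm by 85 mm) begins 54 mm behind the grasp point. The pads swing forward as they close: fully open they stand 13 mm farther back than shut.
Start: joints at [-1.326, 0.342, 1.524, -0, 1.275, -0.146], TCP at [0.2, -0.485, 0.256] pointing down, gripper open.
Joint ranges: [-2.53, 2.53], [-0.77, 2.02], [0.04, 2.7], [-1, 4.14], [0.28, 2.66], [-3.11, 3.11]. Speed limits (rad/s): [2.57, 2.57, 3.14, 3.14, 3.14, 3.14].

### API

Orientations are given as a unit quaternion [x, y, z, w].
In Python, from workcell import r, command_gripper, optics gives the robot as it stands. The module is installed in compiled form; this text tells all that it offers. Calls block until the motion is done:
- r.reach(position, orientation): joint-space move of the TCP to a pose.
- r.move_straight(position, orientation=None, speed=0.15, max_force=None): straight line of the TCP; orientation=None keeps the orientation; speed is the mean speed in m/s. With max_force (N) it stops when the force on the tool has changed by that much, and returns True; else False.
- r.movej(angles): joint-space move.
- command_gripper(opening, force=None): finger opening in m; force is the grip in N (None keeps the last); returns when the fingers have stopped.
- r.hold(seconds).
- r.solve_ik(position, orientation): joint angles nearest the present ones, or None.
- r.read_state(): the state.
- optics.get_image(name): name is "side" or "top" or "wrist"; returns (picture, depth): 400x640x3 uint8, red, green, blue; 400x640 float32, m along the optical axis (not along the pixel's ray), 0 where there is no reading.
- optics.camera_model(name): a dict with "K" (3x3 intrinsics, pixels), "k1" (the pictures are not rectified: a ray, as slopes to the right and down, at radius r is drawn at 1 + k1 r^2 times it, then the intrinsics apply), "R" (3x3) and "t" (3): a world point X has camera coordinates R X + t; the wrist camera has in their place "tool_from_camera" (4x4, takes a point from camera to tool coordinates, whose origin is the TCP and whose axes are the flange's). Camera axes: x right, y down, z forward; pixel columns grow to the right and rows downward; lengths in m; the calibration is good to about 2 mm. A picture is of the moment at which its call begins: read the wrist's pose just before it. camera_model takes no time and is no camera call.
A pose or a line that the arm cannot do raises r.PlanningError and nothing moves.
- r.finish_job(): hands the job in, once; it reports no verdict.
The state is a dict: "time_s": time; "joint_positions": joint angles; "dq": joint speeds; "tau": joint torques, N m; "eef_pos": TCP position; "eef_rot": TCP orientation; "contact_force": force on the tool from outside, world axes, zero at the start; "torque": the same for the moment, N m; "grip_width": finger opening in m.
Only numpy, scipy, OpenCV 4.12 (cv2) and the standard library are available. Lean on these libraries where they do the work, as an engineer would, in place of code of your own. Each camera call takes 0.05 s, during which the arm holds its last target. There are 200 camera calls.

### The job

Close the seed tub: with a fingertip, push its raised lid round until the notch in the lid's rim stands over the pin on the tub, then press the lid down until it is fully home. Only push and press: do not pinch the lid's fin, do not pull the lid up, and leave the other things on the bench where they are.

Things in the scene. Friction and masses are not known exactly. Their poses are not given: they have to be found in the camera images.
- tub: Grey round plastic tub, 110 mm tall, 160 to 166 mm in diameter, on a steel foot disc 180 mm in diameter fixed to the bench. Origin: centre of its underside, on the bench; z up along the lid's axis; x points from the axis to the pin. At x = 78 to 104 mm a steel bracket 14 mm wide, level with the tub's rim, sticks out beyond the lid and shows from above where the pin is, even while the lid covers the pin.
- pin_top (a point): Centre of the top of the steel pin: upright, 10 mm in diameter, 74 mm from the tub's axis, rising 8.5 mm above the tub's rim (top 118.5 mm above the bench). It stops the lid from going down anywhere but at the notch.
- lid_turn (a joint): Angle of the lid about the tub's vertical axis, rad: 0 when the notch is exactly over the pin, positive when the notch lies anticlockwise of the pin seen from above. Turns freely either way (-3.1 to 3.1) against a friction of about 0.12 N m and stays where it is left. The pin enters the notch within about 0.05 rad of 0.
- lid_press (a joint): How far the lid is pressed down, m: 0 at the start (underside of lid 120 mm above the bench, 1.5 mm clear of the pin), 0.010 fully home on the tub's rim. Away from the notch the pin stops it at about 0.002. The rubber seal's friction holds it at any height: pressing takes about 5 N, and it stays where it is left. Pulled up it would read negative.
- lid_top (a point): Centre of the lid's flat upper face, on the axis (130 mm above the bench at the start, 120 mm when home). The lid is a white round disc 170 mm in diameter and 10 mm thick. The upper face is bare except for the fin, so it can be pressed in the middle.
- notch (a point): Point in the middle of the notch, level with the lid's upper face, 74 mm from the axis. The notch is a square cut in the lid's rim, 18 mm wide, reaching from 64 mm from the axis out through the edge (85 mm), right through the lid.
- fin_top (a point): Middle of the top of the fin, the lid's only raised feature: an upright wall 36 mm long (radial, 32 to 68 mm from the axis), 12 mm thick, 24 mm tall above the lid's face, on the side of the lid opposite the notch, turning with the lid. Push sideways on one of its flat sides to turn the lid.
- fin_side_a: The flat side of the fin that faces clockwise seen from above (pushing on it turns the lid anticlockwise): a 36 mm long, 3 mm thick, 18 mm tall face layer starting at the lid's face; origin in its middle. The top 6 mm of the fin are not part of it.
- fin_side_b: The same for the side that faces anticlockwise seen from above: pushing on it turns the lid clockwise.
- paint_can: Bystander: paint can, 100 mm in diameter, 112 mm tall, loose. Origin: centre of underside.
- jar: Bystander: jar, 68 mm in diameter, 90 mm tall, loose. Origin: centre of underside.
- screw_box: Bystander: cardboard box, 85 x 60 x 45 mm, loose. Origin: centre of underside.
- brush: Bystander: paint brush lying on the bench, loose.
There are look-alikes about, which are no part of the job. There is more than one size of the tub; the one meant has the size given above.

How it is judged:
By the outcome, as a careful person would: the job done as asked, in the order asked, and still so for the second after the job is handed in, with the robot touching nothing.
It also fails if it takes over 42 s, if anything falls off the work surface, if the arm or the gripper's body presses on something with over 40 N, if the wrist force passes 120 N, or if a joint passes its speed limit or range.

## Working session

There is one attempt and no reset: what is moved stays moved. The work goes in short steps, each a Python script; the robot and the scene stay as the last script left them, time stands still between calls to the robot, and variables do not carry over. Pictures are saved under pics/ and viewed, about 8 in all and at most 12, crops included, and the job is handed in when it is done.

```bash
mkdir -p pics
cat > h.py <<'E'
import numpy as np, cv2
from workcell import r, command_gripper, optics
def cam(n):
    m=optics.camera_model(n); return m,np.array(m["K"]),m["k1"]
def ray(n,uv):
    m,K,k1=cam(n)
    d=np.array([(uv[0]-K[0,2])/K[0,0],(uv[1]-K[1,2])/K[1,1]]); s=d.copy()
    for _ in range(20): s=d/(1+k1*(s@s))
    return np.array([s[0],s[1],1.0])
def pt(n,uv,z=None,depth=None):
    m,_,_=cam(n); R=np.array(m["R"]);t=np.array(m["t"]); d=R.T@ray(n,uv); c=-R.T@t
    return c+d*(depth if depth is not None else (z-c[2])/d[2])
def proj(n,X):
    m,K,k1=cam(n); c=np.array(m["R"])@X+np.array(m["t"]); s=c[:2]/c[2]; s=s*(1+k1*(s@s))
    return K[0,0]*s[0]+K[0,2],K[1,1]*s[1]+K[1,2]
E
python3 - <<'E'
from h import *
for n in("top","side"):
    p,d=optics.get_image(n); np.savez(f"{n}0.npz",p=p,d=d); cv2.imwrite(f"pics/{n}0.png",p[:,:,::-1])
    m=optics.camera_model(n); print(n,-np.array(m["R"]).T@m["t"],np.round(m["R"],2).tolist(),m["k1"])
print(r.read_state()["time_s"], r.read_state()["eef_rot"])
E
```

```text
top [ 0.41492983 -0.01803766  1.54915219] [[-0.01, -1.0, -0.01], [-0.99, 0.01, -0.14], [0.14, 0.01, -0.99]] -0.10638409763922002
side [0.51946613 0.69697244 0.64080443] [[-0.99, -0.16, 0.02], [-0.11, 0.58, -0.81], [0.12, -0.8, -0.59]] -0.086710098705444
0.1 [ 9.80964699e-01  1.94184977e-01 -3.76156034e-05 -6.72587456e-04]
```

View pics/top0.png

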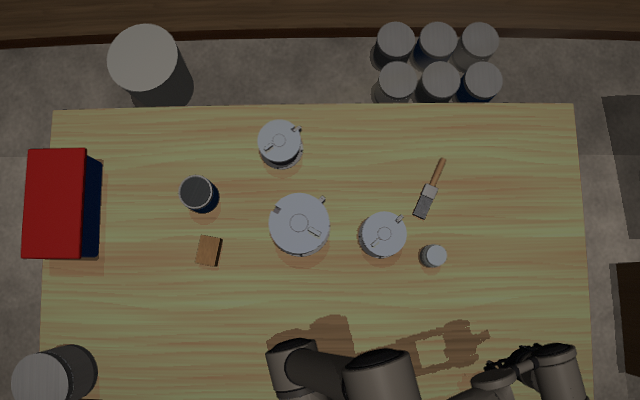

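View pics/side0.png

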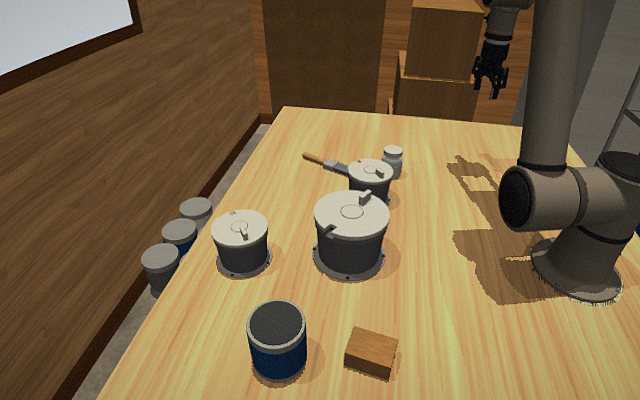

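Three tub candidates in the top view: A (299,224), the biggest; B (280,143); C (384,234). I'll check their sizes and crop A closely.

Run:
```python
from h import *
f=np.load("top0.npz");d=f["d"];p=f["p"]
for n,(a,b,y) in dict(A=(269,329,224),B=(258,301,141),C=(361,407,232)).items():
    dd=np.median(d[y-8:y+9,(a+b)//2-8:(a+b)//2+9]); P=pt("top",(a,y),depth=dd);Q=pt("top",(b,y),depth=dd); print(n,np.linalg.norm(P-Q),(P+Q)/2)
c=cv2.resize(p[184:269,255:345],None,fx=7,fy=7,interpolation=cv2.INTER_CUBIC)
cv2.imwrite("pics/A.png",c[:,:,::-1])
```

```text
A 0.16737210828041074 [0.55315012 0.03556308 0.13103507]
B 0.12595904834031504 [0.80061008 0.0926324  0.09836373]
C 0.13150886197643327 [ 0.53077275 -0.20521435  0.09871555]
```

View pics/A.png

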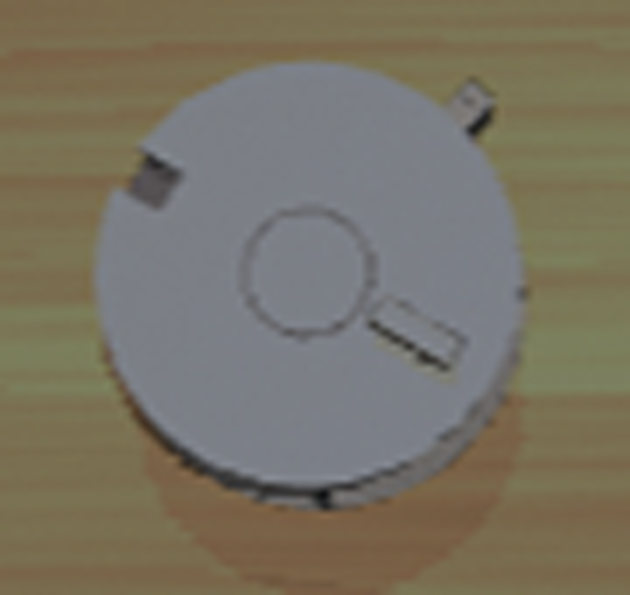

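A is 167 mm across with its face at z=0.131, so it is the tub meant (B and C are about 130 mm). In the crop: lid centre (308,272), notch (152,182), bracket (475,103), fin top (420,330). Next I compute the angles and check against the side view.

Run:
```python
from h import *
f=np.load("top0.npz");d=f["d"]
u=lambda x,y:((x+.5)/7-.5+255,(y+.5)/7-.5+184)
C=pt("top",u(308,272),.13);N=pt("top",u(154,182),.13);B=pt("top",u(473,103),.11);F=pt("top",u(420,332),.154)
for n,P in dict(N=N,B=B,F=F).items():
    v=P-C;print(n,P,np.hypot(v[0],v[1]),np.arctan2(v[1],v[0]))
# circle fit from depth
ys,xs=np.mgrid[184:269,255:345]
P=np.array([pt("top",(x,y),depth=d[y,x]) for x,y in zip(xs.ravel(),ys.ravel()) if d[y,x]>0])
L=P[(abs(P[:,2]-.131)<.006)]; print("C",C,len(L),L[:,:2].min(0),L[:,:2].max(0),(L[:,:2].min(0)+L[:,:2].max(0))/2)
T=P[(P[:,2]>.145)];print("fin depth",len(T),T.mean(0))
for X in(C,N,B,F):print(np.round(proj("side",X),1))
p=np.load("side0.npz")["p"]
cv2.imwrite("pics/sA.png",cv2.resize(p[180:290,300:400],None,fx=5,fy=5,interpolation=cv2.INTER_CUBIC)[:,:,::-1])
```

```text
N [0.59450904 0.0982388  0.13      ] 0.07168820339555218 1.0314366437904627
B [ 0.6280495  -0.03002175  0.11      ] 0.09698354083873163 -0.7590804401029796
F [ 0.53125662 -0.00787253  0.154     ] 0.05184540407358442 -2.105827582945026Traceback (most recent call last):
  File "<stdin>", line 9, in <module>
  File "h.py", line 11, in pt
    m,_,_=cam(n); R=np.array(m["R"]);t=np.array(m["t"]); d=R.T@ray(n,uv); c=-R.T@t
          ~~~^^^
  File "h.py", line 4, in cam
    m=optics.camera_model(n); return m,np.array(m["K"]),m["k1"]
ValueError: time passes only in moves, steps and waits
```

```bash
sed -i 's/^def cam/import functools\n@functools.lru_cache(None)\ndef cam/' h.py
cat >> h.py <<'E'
from scipy.spatial.transform import Rotation as Ro
def quat(yaw):  # tool down, tool x at world yaw
    x=np.array([np.cos(yaw),np.sin(yaw),0]); z=np.array([0,0,-1.]); return Ro.from_matrix(np.c_[x,np.cross(z,x),z]).as_quat()
def wpt(T,uv,z):   # wrist pixel -> world at height z; T= world from camera
    m,K,k1=cam("wrist"); d=T[:3,:3]@ray("wrist",uv); return T[:3,3]+d*(z-T[2,3])/d[2]
def wpose():
    s=r.read_state(); E=np.eye(4);E[:3,:3]=Ro.from_quat(s["eef_rot"]).as_matrix();E[:3,3]=s["eef_pos"]
    return E@np.array(cam("wrist")[0]["tool_from_camera"])
E
python3 - <<'E'
from h import *
C=np.array([.5577,.0367,.13])
C=pt("top",((308.5)/7-.5+255,(272.5)/7-.5+184),.13); print("C",C)
for n,X in dict(C=C,N=[.5945,.0982,.13],B=[.628,-.030,.11],F=[.5313,-.0079,.154]).items():print(n,np.round(proj("side",np.array(X)),1))
print(np.round(cam("wrist")[0]["tool_from_camera"],3).tolist())
for s in(1,-1):
  for phi in(4.177,3.3,2.383):
    q=r.solve_ik([C[0]+.05*np.cos(phi),C[1]+.05*np.sin(phi),.162],quat(phi+s*np.pi/2)); print(s,phi,None if q is None else np.round(q,2))
  print(r.solve_ik([C[0],C[1],.3],quat(0)))
E
```

```text
C [0.55769093 0.03672762 0.13      ]
C [351.7 210.9]
N [331.4 226.5]
B [325.3 197.7]
F [365.8 192.1]
[[-0.0, -0.952, -0.306, 0.078], [1.0, -0.0, -0.002, 0.001], [0.001, -0.306, 0.952, -0.117], [0.0, 0.0, 0.0, 1.0]]
1 4.177 [-0.16  0.45  1.64 -0.    1.05  1.95]
1 3.3 [-0.09  0.41  1.7  -0.    1.03  2.89]
1 2.383 [-0.01  0.44  1.66 -0.    1.05 -2.39]
[-7.13650460e-02  3.76193386e-01  1.35138701e+00 -4.44089210e-16
  1.41401226e+00  1.49943128e+00]
-1 4.177 [-0.16  0.45  1.64 -0.    1.05 -1.19]
-1 3.3 [-0.09  0.41  1.7  -0.    1.03 -0.25]
-1 2.383 [-0.01  0.44  1.66 -0.    1.05  0.75]
[-7.13650460e-02  3.76193386e-01  1.35138701e+00 -4.44089210e-16
  1.41401226e+00  1.49943128e+00]
```

Run:
```python
from h import *
yaw=4.177-np.pi/2; xd=np.array([np.cos(yaw),np.sin(yaw)]); C=np.array([.5577,.0367])
r.reach([*(C-.05*xd),.36],quat(yaw)); command_gripper(0.0,40)
T=wpose(); p,d=optics.get_image("wrist"); np.savez("w1.npz",p=p,d=d,T=T)
cv2.imwrite("pics/w1.png",p[:,:,::-1]); print(T[:3,3],r.read_state()["time_s"],cam("wrist")[1])
```

```text
[0.53347694 0.05040873 0.47711742] 3.225 [[303.29394414   0.         327.01618233]
 [  0.         303.29394414 199.96176871]
 [  0.           0.           1.        ]]
```

View pics/w1.png

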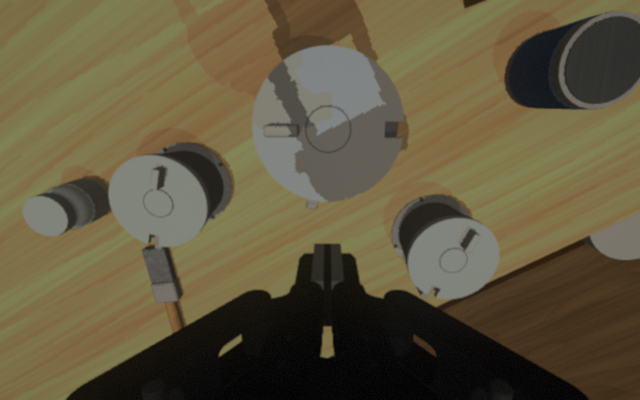

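The wrist view shows the lid ring at (328,129), the fin top at about (281,130), the notch at about (393,129) and the bracket tip at (312,205). The fingers are shut.

Run:
```python
from h import *
f=np.load("w1.npz");p,T=f["p"],f["T"]
C=wpt(T,(328.2,129),.13)
for n,uv,z in(("N",(394,129),.13),("B",(312,205),.11),("F",(279,129.5),.154)):
    v=wpt(T,uv,z)-C; print(n,wpt(T,uv,z),np.hypot(*v[:2]),np.arctan2(v[1],v[0]))
print(C)
c=cv2.resize(p[40:215,245:415],None,fx=3.4,fy=3.4,interpolation=cv2.INTER_CUBIC)
cv2.imwrite("pics/w1c.png",np.clip(c[:,:,::-1]*1.4,0,255))
```

```text
N [0.59616089 0.10082017 0.13      ] 0.07353936965534007 1.0344981345516167
B [ 0.63107519 -0.02926067  0.11      ] 0.09861959385051691 -0.7450641505263172
F [ 0.5311562  -0.00578949  0.154     ] 0.05133681640541515 -2.134474630496625
[0.55858541 0.03760529 0.13      ][ WARN:0@0.332] global loadsave.cpp:1063 imwrite_ Unsupported depth image for selected encoder is fallbacked to CV_8U.
```

View pics/w1c.png

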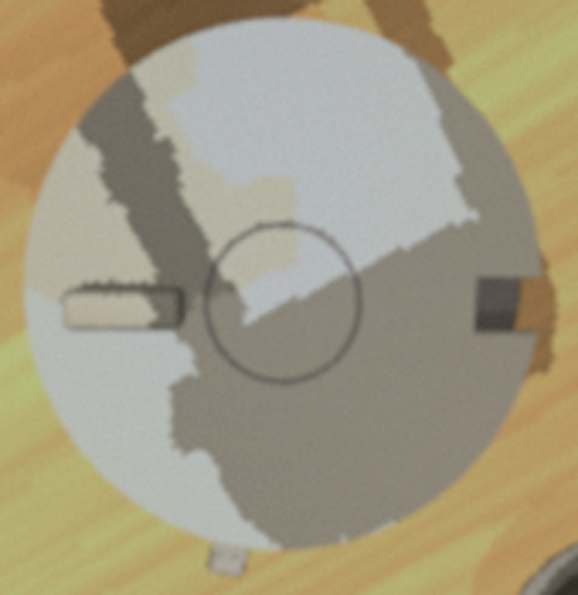

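```bash
cat >> h.py <<'E'
C=np.array([.5582,.0372])
def pose(phi,off=.017,z=.161,rad=.05):
    er=np.array([np.cos(phi),np.sin(phi)]); et=np.array([-er[1],er[0]])
    return [*(C+rad*er+off*et),z],quat(phi-np.pi/2)
def sweep(a,b,n,off=.017,speed=.05):
    for phi in np.linspace(a,b,n+1)[1:]:
        r.move_straight(*pose(phi,off),speed=speed); s=r.read_state()
        print(round(phi,3),np.round(s["eef_pos"],4),np.round(s["contact_force"],1),s["time_s"])
E
python3 - <<'E'
from h import *
print(r.tip_extent)
a=4.172+.26
P,q=pose(a,z=.22); r.reach(P,q)
P,q=pose(a); print("down hit",r.move_straight(P,q,speed=.06,max_force=6))
print(np.round(r.read_state()["contact_force"],1))
sweep(a,2.47,10)
E
```

```text
0.025
down hit False
[0.8 0.2 0.6]
4.236 [ 0.5506 -0.0151  0.1615] [ 0.5 -0.3 -0.3] 5.3583
4.04 [ 0.5406 -0.0125  0.1612] [ 0.2  0.2 -0.3] 5.7167
3.843 [ 0.5311 -0.0081  0.161 ] [-0.3 -0.7 -0.6] 6.075
3.647 [ 0.5228 -0.0018  0.161 ] [-0.4  0.6  0.3] 6.4333
3.451 [0.5159 0.0058 0.161 ] [-0.3 -0.4 -1. ] 6.7917
3.255 [0.5106 0.0147 0.161 ] [ 0.7 -0.5  0.6] 7.15
3.059 [0.5071 0.0244 0.161 ] [-0.4  0.7  0.5] 7.5083
2.862 [0.5055 0.0346 0.161 ] [ 0.  -0.5  0.3] 7.8667
2.666 [0.506  0.0449 0.161 ] [ 0.5 -0.7  1.5] 8.225
2.47 [0.5085 0.0549 0.1609] [ 0.3 -0.6 -0.8] 8.5833
```

The forces were too small to confirm contact, so I back off, rise and look.

Run:
```python
from h import *
r.move_straight(*pose(2.6),speed=.08)
P,q=pose(2.6,z=.22); r.move_straight(P,q,speed=.15)
yaw=2.47-np.pi/2; xd=np.array([np.cos(yaw),np.sin(yaw)])
r.reach([*(C-.05*xd),.31],quat(yaw)); r.hold(.2)
T=wpose(); p,d=optics.get_image("wrist"); np.savez("w2.npz",p=p,d=d,T=T)
c=np.clip(cv2.resize(p[0:230,210:450],None,fx=2.6,fy=2.6,interpolation=cv2.INTER_CUBIC)*1.4,0,255).astype(np.uint8)
cv2.imwrite("pics/w2.png",c[:,:,::-1]); print(r.read_state()["time_s"])
```

```text
10.1583
```

View pics/w2.png

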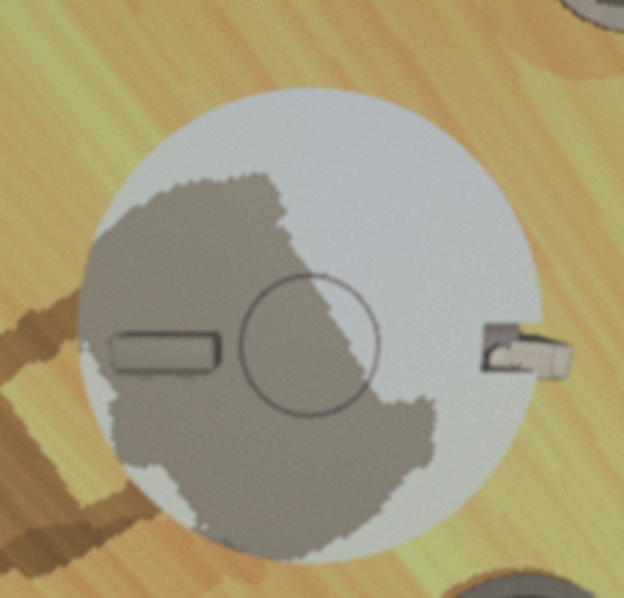

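The lid turned with the push. In the crop: ring (310,345), notch middle (512,347.5), bracket outer end (556,361), fin top (164,353).

Run:
```python
from h import *
T=np.load("w2.npz")["T"]
g=lambda x,y,z:wpt(T,((x+.5)/2.6-.5+210,(y+.5)/2.6-.5),z)
c=g(310,345,.13);print(c)
for n,x,y,z in(("N",512,347.5,.13),("B",556,361,.11),("F",164,353,.154)):
    v=g(x,y,z)-c; print(n,np.hypot(*v[:2]),np.arctan2(v[1],v[0])+(np.pi if n=="F" else 0))
```

```text
[0.55929694 0.03733675 0.13      ]
N 0.07408695944895206 -0.6834110888574598
B 0.09717501139241173 -0.7540410978538091
F 0.04944231313419204 5.621130560283584
```

Run:
```python
from h import *
P,q=pose(2.65,z=.22); r.reach(P,q)
r.move_straight(*pose(2.65),speed=.08)
sweep(2.65,2.388,2,speed=.03)
r.move_straight(*pose(2.6),speed=.08)
P,q=pose(2.6,z=.22); r.move_straight(P,q,speed=.15)
yaw=2.388-np.pi/2; xd=np.array([np.cos(yaw),np.sin(yaw)])
r.reach([*(C-.05*xd),.31],quat(yaw)); r.hold(.2)
T=wpose(); p,d=optics.get_image("wrist"); np.savez("w3.npz",p=p,d=d,T=T)
c=np.clip(cv2.resize(p[0:230,210:450],None,fx=2.6,fy=2.6,interpolation=cv2.INTER_CUBIC)*1.4,0,255).astype(np.uint8)
cv2.imwrite("pics/w3.png",c[:,:,::-1]); print(r.read_state()["time_s"])
```

```text
2.519 [0.5079 0.0526 0.1615] [ 0.5 -0.5 -0.2] 11.9333
2.388 [0.5102 0.0589 0.1611] [ 0.5  0.2 -0.3] 12.3167
13.9583
```

View pics/w3.png

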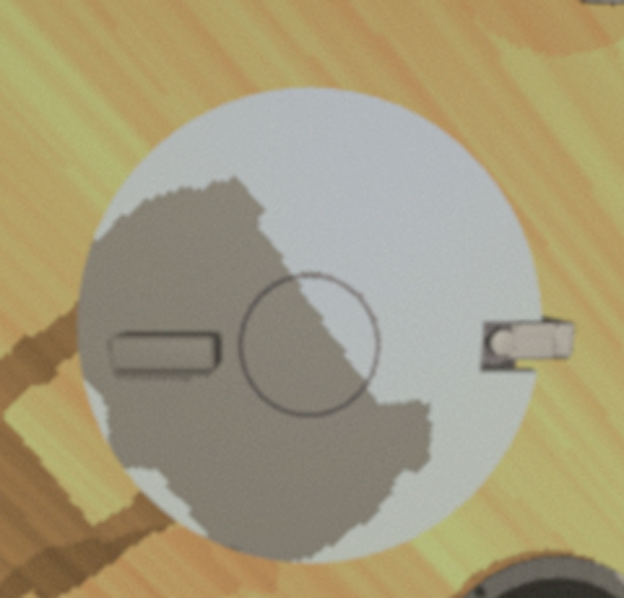

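The pin top shows at (502,342), inside the notch (y 322 to 371, middle 346.5). I'll compute the angles with their heights.

Run:
```python
from h import *
T=np.load("w3.npz")["T"]
g=lambda x,y,z:wpt(T,((x+.5)/2.6-.5+210,(y+.5)/2.6-.5),z)
c=g(310,345,.13);print(c)
for n,x,y,z in(("N",511,346.8,.13),("P",502,342,.1185),("B",555,340.5,.11),("F",164,353,.154)):
    v=g(x,y,z)-c; print(n,np.hypot(*v[:2]),(np.arctan2(v[1],v[0])+(np.pi if n=="F" else 0)+np.pi)%(2*np.pi)-np.pi)
```

```text
[0.55932572 0.03708963 0.13      ]
N 0.07370790921838784 -0.7620852134659257
P 0.07304033935312762 -0.7526629717320987
B 0.09569166008904828 -0.7548864986939874
F 0.04944963666853269 -0.7442313481877676
```

The notch is aligned with the pin to about 0.01 rad, so I press in the middle.

Run:
```python
from h import *
q=quat(2.388-np.pi/2); c=[.559,.0372]
r.reach([*c,.2],q)
r.move_straight([*c,.160],q,speed=.08)
print(r.move_straight([*c,.140],q,speed=.015,max_force=25)); s=r.read_state(); print(s["eef_pos"],s["contact_force"],s["time_s"])
r.hold(.3); s=r.read_state(); print(s["eef_pos"],s["contact_force"])
r.move_straight([*c,.2],q,speed=.1)
yaw=2.388-np.pi/2; xd=np.array([np.cos(yaw),np.sin(yaw)])
r.reach([*(C-.05*xd),.31],q); r.hold(.2)
T=wpose(); p,d=optics.get_image("wrist"); d1=np.load("w3.npz")["d"]
for n,D,TT in(("before",d1,np.load("w3.npz")["T"]),("after",d,T)):
    print(n,[round(float((TT[:3,:3]@(ray("wrist",(u,v))*np.median(D[v-4:v+5,u-4:u+5]))+TT[:3,3])[2]),4) for u,v in((329,133),(340,60),(380,170),(329,190),(272,100))])
cv2.imwrite("pics/w4.png",p[:,:,::-1]); print(r.read_state()["time_s"])
```

```text
True
[0.55911011 0.03723221 0.1449399 ] [-1.24473675  0.51514041  6.28039296] 16.1833
[0.55911356 0.03720844 0.14496505] [-0.8676312   0.30604873  5.48760212]
before [0.13, 0.1294, 0.1293, 0.1292, 0.1297]
after [0.1201, 0.1196, 0.1192, 0.1192, 0.1196]
17.9833
```

View pics/w4.png

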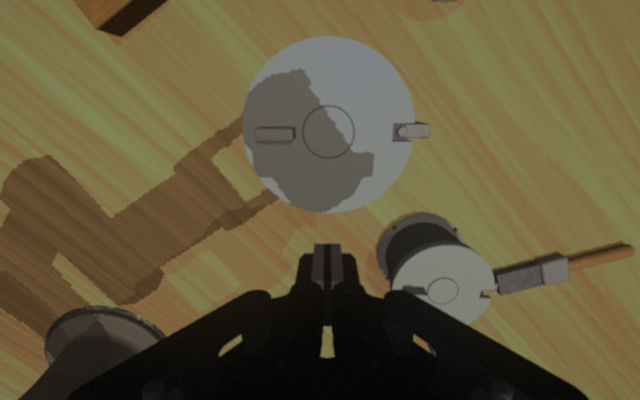

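The lid face dropped 10 mm to 0.120 and stopped hard. The pin (405,131) sits in the notch, and nothing is touching.

```bash
python3 -c "
from h import *
r.finish_job()"
```

```text
the job is handed in; nothing more can be done
```

The seed tub is closed: the lid is turned to the pin and pressed fully home, and I handed the job in at about 18 s of the 42 s.

- **Choice of tub:** I picked the one whose lid measured 167 mm across with its face at 0.131 m. The two look-alikes measured about 126 and 132 mm.
- **Turning:** With the gripper shut, I pushed the fin's anticlockwise-facing side clockwise about 1.78 rad in two pushes. The notch then stood within about 0.01 rad of the pin.
- **Pressing:** I pressed the middle of the lid until it stopped hard, with the fingertips at 0.120 m.
- **Last checks:** The lid's face went from 0.130 to 0.120 m in the wrist depth picture, and the pin sits in the notch. The arm was clear of everything. I never touched the paint can, jar, box or brush, but took no final overview picture of all of them.
- **Disagreements:** The force readings during the turning pushes stayed at noise level, where I expected about 2.4 N, so I confirmed the turn from pictures. The notch and fin gave the lid's angle about 0.02 rad apart, within the 0.05 rad tolerance.

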